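Drop a rejected connector through the spring flap of the reject box

TASK

The connector with the red dot, lying on the sill of the red reject box, is scrap. Press the box's self-closing flap down with one finger and, while it is held open, push the connector along the sill and over the edge with the other finger so that it drops into the box; then withdraw and let the flap close. Only push the connector, never pick it up, and leave the good connectors and the other things where they are.

Things in the scene. Friction and masses are not known exactly. Their poses are not given: they have to be found in the camera images.
- reject_box: Red steel box fixed to the bench, 200 (x) x 250 (y) x 165 mm high, yaw within 0.35 rad. Origin: centre of its underside; flat deck on top at z=165, inner floor z=4, sheet 4 thick. Box frame: bright sill plate at the -y end, y -123 to -35, centre line x=-30, 8 high lips along x=-82 and +23, none at its ends. Mouth: x -82 to +22, y -35 to +80. The part is pushed along +y, sill to mouth.
- flap (a joint): Aluminium flap with black stripes closing the mouth, 1 mm below the deck; rad: 0 shut (level), grows when pressed down into the box, stop at 1.2. 97 wide, 3 thick, 112 from hinge to free edge. Hinge at the mouth's +y end, so it slopes down towards the sill. Its spring shuts it when let go: 0.1 N m at 0, 0.3 at 1 rad (3 to 10 N at a finger). A connector's weight does not open it.
- flap_hinge (a point): Middle of the hinge line, at deck height; axes as the box; the hinge runs along the box's x. Behind it 45 mm of flat deck.
- sill_edge (a point): Middle of the edge between sill and mouth, at deck height (box frame -30, -35, 165 mm); axes as the box. The push direction runs from here to flap_hinge, 115 mm on.
- flap_edge (a point): Middle of the flap's free edge, on its top face; moves with the flap. 3 mm from sill_edge when shut. A connector that drops on the sloping flap slides on under the sill into the box once the flap is pressed to about 0.6 rad or more; press nearer the hinge for a steeper flap.
- reject: Scrap connector with a red dot on top, 31 to 63 g, lying flat across the sill. Origin: centre of the underside of its black body, 30 (x) x 22 (y) x 20 mm high. At its ends a steel nut (dia 19) reaches to x=+29 and a white cap (dia 17) to x=-27. Its yaw is within 0.3 rad of the box's. Push on the flat long side at y=-11. Its origin starts 16 to 26 mm short of the edge.
- reject_center (a point): The same connector's centre: 10 mm above its origin, near its centre of mass.
- good_a: Good connector, same shape, no dot, on the deck beside the mouth (box frame x 58 to 64). Leave alone.
- good_b: Good connector, same shape, no dot, on the bench near the box's sill end. Leave alone.
- driver: Screwdriver lying on the bench. Leave alone.
- tape: Blue roll of tape lying flat, dia 84, 19 mm high. Leave alone.
- grease: Jar, dia 56, 65 mm high. Leave alone.
- nut_tray: Blue tray 100 x 140 x 35 mm. Leave alone.
- gauge: Brass plug gauge standing upright, dia 32, 75 mm high. Leave alone.

How it is judged (in metres and radians):
On the way, in this order (a step that is already met when the one before it is completed fails the run):
1. a finger holds the flap open by at least 0.25 rad while the connector is still on the sill (value of joint flap above 0.25 rad and contact force between the fingers and flap above 0.3 N and z of reject_center in the frame of reject_box above 0.165 m and y of reject_center in the frame of reject_box below -0.035 m), for 0.2 s.
2. the connector drops below the deck while a finger still holds the flap open (value of joint flap above 0.25 rad and contact force between the fingers and flap above 0.3 N and z of reject_center in the frame of reject_box below 0.145 m), for 0.04 s.
At the end, for the whole second after the job is handed in: The dotted connector lies at rest inside the box (its centre below 60 mm above the box's underside, between the walls) and the flap is shut (below 0.05 rad) (z of reject_center in the frame of reject_box below 0.06 m and x of reject_center in the frame of reject_box between -0.096 and 0.096 m and y of reject_center in the frame of reject_box between -0.121 and 0.121 m and value of joint flap below 0.05 rad and linear speed of reject below 0.02 m/s); the robot touches nothing.
It fails at once if the dotted connector is lifted more than about 20 mm off the sill (z of reject_center in the frame of reject_box above 0.195 m).
It fails at once if another thing (good connector, screwdriver, tape, jar, tray, gauge) is moved more than 20 mm (distance of any of good_a, good_b, driver, tape, grease, nut_tray, gauge from where it was at the start of the episode above 0.02 m).
It fails at once if the connector is pushed out onto the flap while the flap is not held open (y of reject_center in the frame of reject_box above -0.025 m and z of reject_center in the frame of reject_box above 0.165 m and value of joint flap below 0.15 rad).
It also fails if it takes over 32 s, if anything falls off the work surface, if the arm or the gripper's body presses on something with over 40 N, if the wrist force passes 120 N, or if a joint passes its speed limit or range.

ROBOT

A 6-joint arm with a two-finger parallel gripper is mounted at the origin on the work surface. World frame = base frame: x ahead of the robot, y to its left, z up, the work surface at z = 0. Lengths are in mm, angles in rad, forces in N, time in s.
With the tool pointing down it reaches from about 275 to 750 mm from the base axis. Payload 10.2 kg.
Tool frame: the origin (TCP) lies at the very end of the fingers, on their centre line; the grasp point (between the pads) lies behind it (ctrl.grasp_offset is the z of the grasp point in the tool frame, in mm); z points along the fingers, y is the direction in which the jaws open and shut (so a half turn about z gives the same grasp; the last joint's range is limited). The gripper opens to 85 mm and grips with 20 to 120 N. Pads are 22 mm wide; open, the fingers measure 114 mm over their backs; the gripper's body (76 mm by 85 mm) begins 54 mm behind the grasp point. The pads swing forward as they close: fully open they stand 13 mm farther back than shut.
Start: joints at [1.052, 0.313, 1.498, -0, 1.331, -0.223], TCP at [153.053, 502.201, 231.294] pointing down, gripper open.
Joint ranges: [-2.94, 2.94], [-0.97, 2.17], [0.19, 2.56], [-1.23, 4.37], [0.02, 3.11], [-2.88, 2.88]. Speed limits (rad/s): [2.39, 2.39, 3.01, 3.14, 3.14, 3.14].

INTERFACE

Orientations are given as a unit quaternion [w, x, y, z].
In Python, from rig import ctrl, capture, job gives the robot as it stands. The module is installed in compiled form; this text tells all that it offers.
- The arm moves only by the tool move_arm, never from a script. Its argument "series" is a list of rows, each a list of 7 numbers: the turn, a rotation vector about the tool's x, y, z in rad, then the shift along the tool's x, y, z in cm, then the opening, from 0 (shut) to 1 (fully open). A call has 1 to 5 rows; each row is the pose to reach, as a shift and turn from the pose measured when the call began, along the tool's axes at that moment; what a row does not reach only later rows make up. A row lasts 1/12 s, in which the tool goes at most 41.7 mm and 7.16 degrees, less where a joint would pass 70% of its speed; a pose out of reach is approached as far as the arm can. A call with a gripper value outside its range is refused whole. The fingers move at their own pace and stop on an object; "grip_force" is the grip in N (left out, the last holds). Time passes only in rows, so rows that repeat a pose let the fingers close. It gives the time, the measured TCP pose, the force and the opening at its end, in the units of the state.
- ctrl.sense(): the state, without advancing time (a new reading comes with each control period).
- capture(name): name is "side" or "top" or "wrist"; returns a dict with "frame" (420x560x3 uint8, red, green, blue), "mtx" (3x3 intrinsics, pixels), "dist" ([k1, k2, p1, p2, k3] as OpenCV has them; the pictures are not rectified), "R" (3x3) and "t" (3): a world point X has camera coordinates R X + t. Camera axes: x right, y down, z forward; pixel columns grow to the right and rows downward; lengths in mm; the calibration is good to about 2 mm. A picture is of the moment at which its call begins. There is no depth.
- job.finish_job(): hands the job in, once; it reports no verdict.
The state is a dict: "time_s": time; "joints": joint angles; "dq": joint speeds; "tau": joint torques, N m; "eef_pos": TCP position; "ee_rot": TCP orientation; "force": force on the tool from outside, world axes, zero at the start; "wrist_torque": the same for the moment, N m; "grip_width": opening from 0.0 (shut) to 1.0 (fully open).
Only numpy, scipy, OpenCV 4.12 (cv2) and the standard library are available. Lean on these libraries where they do the work, as an engineer would, in place of code of your own. Each camera call takes 0.05 s, during which the arm holds its last target.

## Working session

There is one attempt and no reset: what is moved stays moved. The work goes in short steps, Python scripts to look and compute and a tool call to move; the robot and the scene stay as the last step left them, time stands still between calls to the robot, and variables do not carry over. Pictures are saved under pics/ and viewed, and the job is handed in when it is done.

Besides the shell and the picture viewer there is one more tool, called after "Request:" as name(argument=value, ...) on one line, values as JSON. move_arm: Moves the arm, as the interface text tells. Its arguments: {"type":"object","properties":{"series":{"type":"array","items":{"type":"array","items":{"type":"number"}}},"grip_force":{"type":"number"}},"required":["series"]}

```bash
mkdir -p pics
python3 - <<'E'
from rig import ctrl, capture, job
import cv2, pickle
s=ctrl.sense(); print(s, ctrl.grasp_offset)
d={}
for n in ("side","top","wrist"):
    c=capture(n); d[n]=c; cv2.imwrite(f"pics/{n}0.png",c["frame"][:,:,::-1]); print(n,c["mtx"],c["dist"],c["R"],c["t"])
pickle.dump(d,open("c0.pkl","wb"))
E
```

```text
{'time_s': 0.0, 'joints': array([ 1.05158950e+00,  3.13497423e-01,  1.49844063e+00,  4.71610319e-06,
        1.33100510e+00, -2.23410148e-01]), 'dq': array([ 0.00061879,  0.00016755, -0.00275208,  0.00151488, -0.00141094,
        0.00196269]), 'tau': array([ 4.01855423e-04, -4.12267900e+01, -2.59743690e+01, -1.04033415e-04,
        4.12818903e-03, -1.30165310e-05]), 'eef_pos': array([152.92288346, 501.96493475, 230.70947862]), 'ee_rot': array([-2.47138260e-04,  1.47360263e-01,  9.89082654e-01, -6.28402392e-04]), 'force': array([-0.72943629,  1.13061603,  0.52360029]), 'wrist_torque': array([-0.01033925,  0.02189184, -0.02681676]), 'grip_width': 1.0031792876898484} -18.700000000000003
side [[449.48649213   0.         276.3407504 ]
 [  0.         449.48649213 208.68189612]
 [  0.           0.           1.        ]] [-0.0421442  0.         0.         0.         0.       ] [[-0.90924864 -0.41622091  0.00520265]
 [-0.32586545  0.70397607 -0.6310542 ]
 [ 0.25899541 -0.57548054 -0.77572129]] [ 494.76855105  269.60974004 1122.85569641]
top [[383.35300118   0.         281.80263259]
 [  0.         383.35300118 206.17150815]
 [  0.           0.           1.        ]] [0.02955195 0.         0.         0.         0.        ] [[-0.00941721 -0.99967292  0.02377747]
 [-0.98357028  0.0049733  -0.18045711]
 [ 0.18027983 -0.02508622 -0.98329541]] [ -15.11404024  568.38543699 1101.03385285]
wrist [[290.28953784   0.         280.8057208 ]
 [  0.         290.28953784 207.44124612]
 [  0.           0.           1.        ]] [-0.02680343  0.          0.          0.          0.        ] [[ 2.91285048e-01  9.56636054e-01 -6.93361493e-04]
 [ 9.14725181e-01 -2.78311324e-01  2.92951618e-01]
 [ 2.80055109e-01 -8.59666613e-02 -9.56127015e-01]] [-525.0339468   -37.59262209  378.19439332]
```

View pics/top0.png

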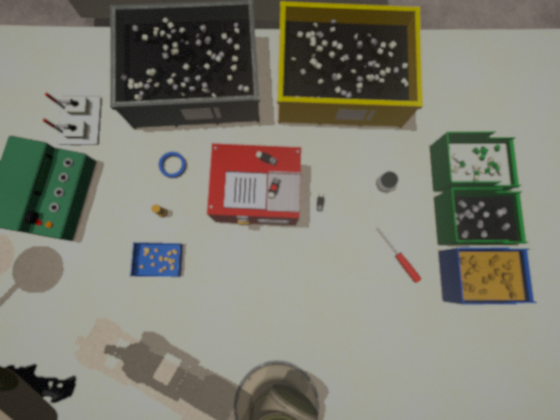

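View pics/side0.png

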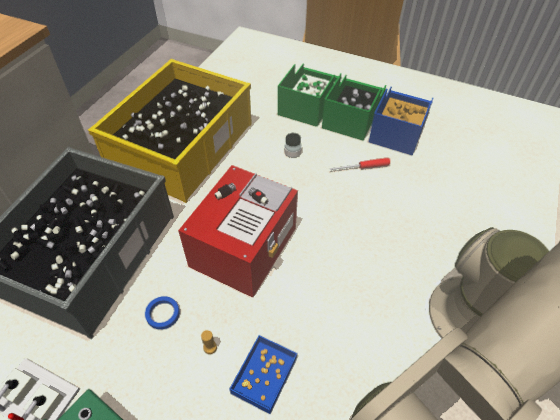

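View pics/wrist0.png

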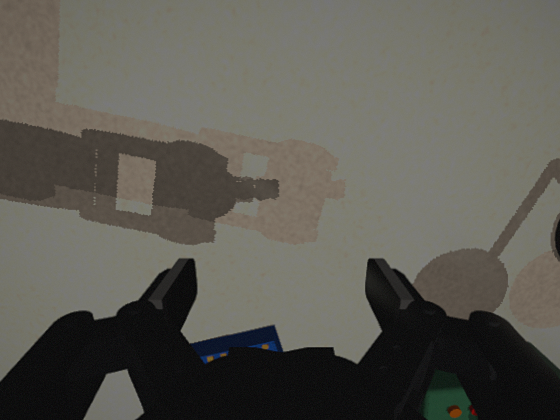

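```bash
cat > h.py <<'E'
import numpy as np, cv2
from scipy.spatial.transform import Rotation as Rn
def ray(c,uv,z):
    p=cv2.undistortPoints(np.array(uv,float).reshape(-1,1,2),c["mtx"],c["dist"]).reshape(-1,2)
    d=np.c_[p,np.ones(len(p))]@c["R"]; o=-c["R"].T@c["t"]
    return o+d*((z-o[2])/d[:,2])[:,None]
def proj(c,X):
    return cv2.projectPoints(np.array(X,float).reshape(-1,3),cv2.Rodrigues(c["R"])[0],c["t"],c["mtx"],c["dist"])[0].reshape(-1,2)
def zoom(c,u0,v0,u1,v1,k,name):
    cv2.imwrite(name,cv2.resize(c["frame"][v0:v1,u0:u1,::-1],None,fx=k,fy=k,interpolation=cv2.INTER_CUBIC))
E
python3 - <<'E'
import pickle; from h import *
d=pickle.load(open("c0.pkl","rb"))
zoom(d["top"],200,135,310,230,7,"pics/topz.png")
zoom(d["side"],170,160,310,300,4,"pics/sidez.png")
E
```

```text
(no output)
```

View pics/topz.png

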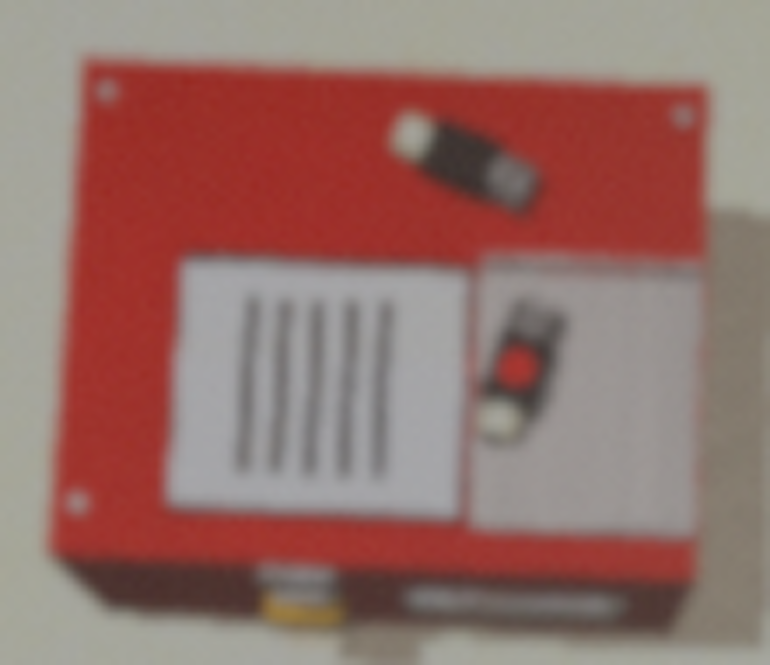

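View pics/sidez.png

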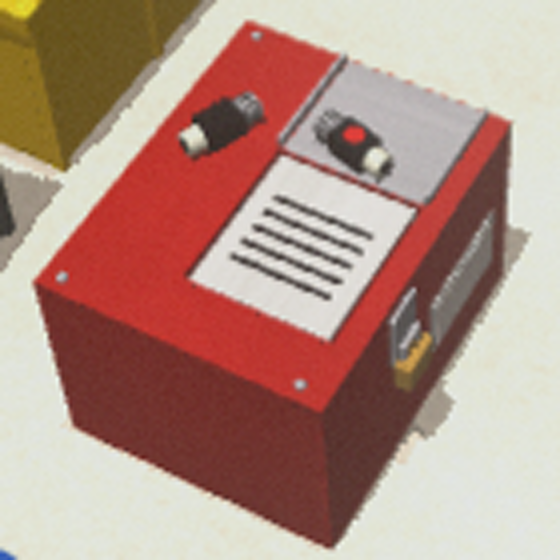

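Run:
```python
import pickle; from h import *
d=pickle.load(open("c0.pkl","rb"))
def tz(a): return (np.array(a,float)+.5)/7-.5+[200,135]
def sz(a): return (np.array(a,float)+.5)/4-.5+[170,160]
P=ray(d["top"],tz([(85,60),(708,87),(692,582),(50,552)]),165)
print(P.round(1),P.mean(0))
Q=ray(d["side"],sz([(36,284),(248,22),(511,122),(322,412)]),165)
print(Q.round(1),Q.mean(0))
for X in(P,):
  for a,b in((1,0),(2,3)): v=X[b]-X[a]; print(np.arctan2(-v[0],v[1]),np.linalg.norm(v))
  for a,b in((3,0),(2,1)): v=X[b]-X[a]; print(np.arctan2(v[1],v[0]),np.linalg.norm(v))
for a,b in((1,0),(2,3)): v=Q[b]-Q[a]; print(np.arctan2(-v[0],v[1]),np.linalg.norm(v))
for a,b in((3,0),(2,1)): v=Q[b]-Q[a]; print(np.arctan2(v[1],v[0]),np.linalg.norm(v))
print("dot",ray(d["top"],tz([(517,366)]),185),ray(d["side"],sz([(355,134)]),185))
print("cap/nut top z175", ray(d["top"],tz([(500,420),(538,315)]),178))
print("gooda", ray(d["top"],tz([(410,137),(520,185)]),178))
```

```text
[[726.3 176.4 165. ]
 [715.  -70.7 165. ]
 [515.7 -60.9 165. ]
 [528.8 185.3 165. ]] [621.40766058  57.55313925 165.        ]
[[724.  175.2 165. ]
 [712.5 -73.6 165. ]
 [514.9 -65.1 165. ]
 [526.8 183.7 165. ]] [619.56713759  55.07979162 165.        ]
-0.04572699832738772 247.3718144826175
-0.05309323419100069 246.5282502861243
-0.044807535516411784 197.70340597666953
-0.04907739740372264 199.52041104659114
-0.04607043315701585 249.04335162497435
-0.04786761055178029 249.14039512797518
-0.04319463484788568 197.38349524808632
-0.04271264331055215 197.831543541619
dot [[596.54634118   6.09047751 185.        ]] [[593.98995586   2.15100447 185.        ]]
cap/nut top z175 [[576.9633607   12.70401162 178.        ]
 [618.39590886  -2.16316528 178.        ]]
gooda [[690.14781848  47.34904422 178.        ]
 [670.59808756   4.49157234 178.        ]]
```

```bash
cat >> h.py <<'E'
BC=np.array([620.5,56.3,0.]); BY=-0.047
RB=Rn.from_euler('z',BY)
def b2w(p): return RB.apply(p)+BC
def w2b(p): return RB.inv().apply(np.array(p)-BC)
TIPZ=-13.
def tcp_for(px,py,pz,th,inner=42.5):
    """pusher inner tip corner at box (px,py,pz)"""
    R=RB*Rn.from_matrix(np.array([[-1,0,0],[0,1,0],[0,0,-1.]]).T)*Rn.from_rotvec([th,0,0])
    return b2w([px,py,pz])-R.apply([0,-inner,TIPZ]),R
def state():
    from rig import ctrl
    s=ctrl.sense(); q=s["ee_rot"]; return s,np.array(s["eef_pos"]),Rn.from_quat([q[1],q[2],q[3],q[0]])
def rel(T,R):
    s,p,r=state()
    print("t",round(s["time_s"],2),"turn",(r.inv()*R).as_rotvec().round(3),"shift cm",(r.inv().apply(T-p)/10).round(2))
def report(inner=42.5,outer=57):
    s,p,r=state()
    f=lambda y:w2b(p+r.apply([0,y,TIPZ])).round(1)
    print("t",round(s["time_s"],2),"pos",p.round(1),"push in",f(-inner),"flap in",f(inner),"flap out",f(outer),"F",s["force"].round(1),"grip",round(s["grip_width"],2),"q",s["joints"].round(2))
E
python3 - <<'E'
from h import *
import pickle
d=pickle.load(open("c0.pkl","rb"))["wrist"]; s,p,r=state()
print("cam in tool",r.inv().apply(-d["R"].T@d["t"]-p))
T,R=tcp_for(-22,-80,235,.35); print(T); rel(T,R); report()
T,R=tcp_for(-22,-80,168,.35); print(T,[ (w2b(T+R.apply([0,y,-13]))).round(1) for y in(42.5,57)])
E
```

```text
cam in tool [  74.96920166    0.31911791 -141.35213267]
[596.43195149  12.84846727 208.21499792]
t 0.15 turn [ 0.347 -0.044 -0.246] shift cm [-56.68 -33.86   2.28]
t 0.15 pos [153.  502.  230.9] push in [-498.4  382.1  243.9] flap in [-477.5  464.5  243.8] flap out [-473.9  478.5  243.8] F [-0.9 -0.5 -0.1] grip 1.0 q [ 1.05  0.31  1.5   0.    1.33 -0.22]
[596.43195149  12.84846727 141.21499792] [array([-22. ,  -0.2, 138.9]), array([-22. ,  13.5, 133.9])]
```

Request:
move_arm(series=[[0, 0, 0, -3.5, -2.1, -1, 1], [0, 0, 0, -7, -4.2, -2, 1], [0, 0, 0, -10.5, -6.3, -3, 1], [0, 0, 0, -14, -8.4, -4, 1], [0, 0, 0, -17.5, -10.5, -5, 1]])

```text
time_s: 0.57
eef_pos: [289.3, 350.2, 280.9]
ee_rot: [-0.0, 0.147, 0.989, -0.001]
force: [1.1, 0.6, 0.4]
grip_width: 1.002
```

Request:
move_arm(series=[[0, 0, -0.05, -3.5, -2.1, 0, 1], [0, 0, -0.1, -7, -4.2, 0, 1], [0, 0, -0.15, -10.5, -6.3, 0, 1], [0, 0, -0.2, -14, -8.4, 0, 1], [0, 0, -0.246, -17.5, -10.5, 0, 1]])

```text
time_s: 0.98
eef_pos: [427.1, 197.0, 280.9]
ee_rot: [-0.0, 0.024, 1.0, -0.0]
force: [0.6, 0.9, 0.8]
grip_width: 0.997
```

Run:
```python
from h import *
T,R=tcp_for(-22,-80,235,.35); rel(T,R); report()
```

```text
t 0.98 turn [ 0.349 -0.001  0.   ] shift cm [-17.78 -17.59   7.28]
t 0.98 pos [427.1 197.  280.9] push in [-199.8   89.   294. ] flap in [-199.8  174.   293.9] flap out [-199.8  188.5  293.9] F [0.6 0.9 0.8] grip 1.0 q [ 0.18  0.16  1.56 -0.    1.42 -1.34]
```

Request:
move_arm(series=[[0, 0, 0, -2.9, -2.9, 0, 1], [0, 0, 0, -5.8, -5.8, 0, 1], [0, 0, 0, -8.7, -8.7, 0, 1], [0, 0, 0, -11.6, -11.6, 0, 1], [0, 0, 0, -14.5, -14.5, 0, 1]])

```text
time_s: 1.4
eef_pos: [566.1, 43.5, 280.7]
ee_rot: [-0.001, 0.024, 1.0, -0.0]
force: [0.6, 0.6, -0.6]
grip_width: 0.995
```

Run:
```python
from h import *
from rig import capture
import pickle
c=capture("wrist"); pickle.dump(c,open("c1.pkl","wb")); zoom(c,0,0,560,420,1.4,"pics/w1.png")
T,R=tcp_for(-22,-80,235,.35); rel(T,R); report()
```

```text
t 1.45 turn [ 0.347 -0.002 -0.005] shift cm [-2.83 -2.38  7.12]
t 1.45 pos [569.5  38.2 279.4] push in [-50.3 -62.9 292.5] flap in [-49.9  22.1 292.3] flap out [-49.8  36.6 292.2] F [ 1.1 -5.  -1.8] grip 1.0 q [-0.14  0.39  1.27 -0.    1.49 -1.66]
```

View pics/w1.png

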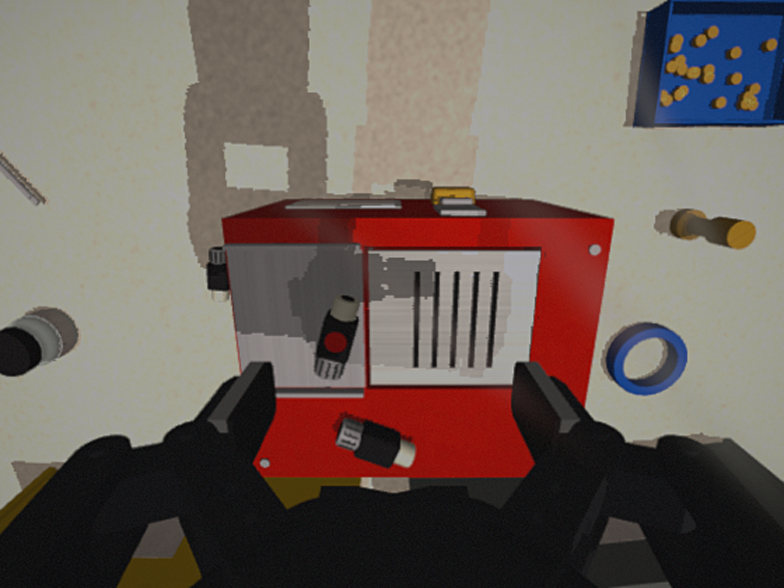

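Run:
```python
from h import *
import pickle
c=pickle.load(open("c1.pkl","rb"))
f=lambda a:(np.array(a,float)+.5)/1.4-.5
P=ray(c,f([(224,219),(613,219),(534,477)]),165); print(w2b(P).round(1))
print("edge",w2b(ray(c,f([(364,246),(366,387)]),165)).round(1))
print("hinge",w2b(ray(c,f([(540,250),(529,387)]),164)).round(1))
print("dot",w2b(ray(c,f([(336,342)]),185)).round(1))
print("cap,nut",w2b(ray(c,f([(345,304),(330,371)]),178)).round(1))
# finger tips
s,p,r=state()
cam=lambda X: proj(c,X)*1.4
p0=np.array([566.1,43.5,280.7])
print(cam([p0+r.apply([x,y,z]) for y in(-42.5,42.5,57) for x in(-11,11) for z in(-13,)]).round(0))
```

```text
[[ -97.2 -121.9  165. ]
 [ -97.3  124.2  165. ]
 [ 101.8   94.5  165. ]]
edge [[-79.7 -33.7 165. ]
 [ 22.2 -34.5 165. ]]
hinge [[-77.   80.  164. ]
 [ 23.   82.7 164. ]]
dot [[-21.8 -51.4 185. ]]
cap,nut [[-44.9 -45.6 178. ]
 [  2.5 -57.4 178. ]]
[[276. 412.]
 [270. 357.]
 [508. 412.]
 [514. 358.]
 [547. 412.]
 [555. 358.]]
```

Request:
move_arm(series=[[0.07, 0, 0, -0.5, -0.5, 1.0, 1], [0.14, 0, 0, -1.1, -1.0, 2.4, 1], [0.21, 0, 0, -1.7, -1.4, 3.8, 1], [0.28, 0, 0, -2.3, -1.9, 5.4, 1], [0.35, 0, -0.005, -2.83, -2.4, 7.0, 1]])

```text
time_s: 1.87
eef_pos: [596.8, 12.4, 208.8]
ee_rot: [-0.005, 0.023, 0.984, -0.177]
force: [-0.0, -0.3, 0.1]
grip_width: 0.999
```

Request:
move_arm(series=[[0, 0, 0, 0, 0, 0, 1], [0, 0, 0, 0, 0, 0, 1]])

```text
time_s: 2.03
eef_pos: [596.4, 13.1, 207.8]
ee_rot: [-0.006, 0.022, 0.984, -0.176]
force: [-0.5, 0.5, 0.2]
grip_width: 1.0
```

Run:
```python
from h import *
from rig import capture
import pickle
c=capture("side"); zoom(c,120,60,400,270,2.8,"pics/s2.png")
report(); T,R=tcp_for(-22,-80,169,.35); rel(T,R)
c=capture("wrist"); zoom(c,0,0,560,420,1.4,"pics/w2.png")
report()
```

```text
t 2.08 pos [596.8  12.7 209.3] push in [-21.6 -80.  236.2] flap in [-21.7  -0.3 206.7] flap out [-21.7  13.3 201.7] F [ 0.6 -1.4  1.4] grip 1.0 q [-0.03  0.53  1.28 -0.36  1.36 -1.47]
t 2.08 turn [-0.004 -0.001  0.001] shift cm [0.03 2.33 6.28]
t 2.13 pos [597.   12.4 210. ] push in [-21.5 -80.3 236.9] flap in [-21.5  -0.6 207.4] flap out [-21.4  13.  202.4] F [-0.2  0.2 -0.2] grip 1.0 q [-0.03  0.53  1.28 -0.36  1.36 -1.47]
```

View pics/s2.png

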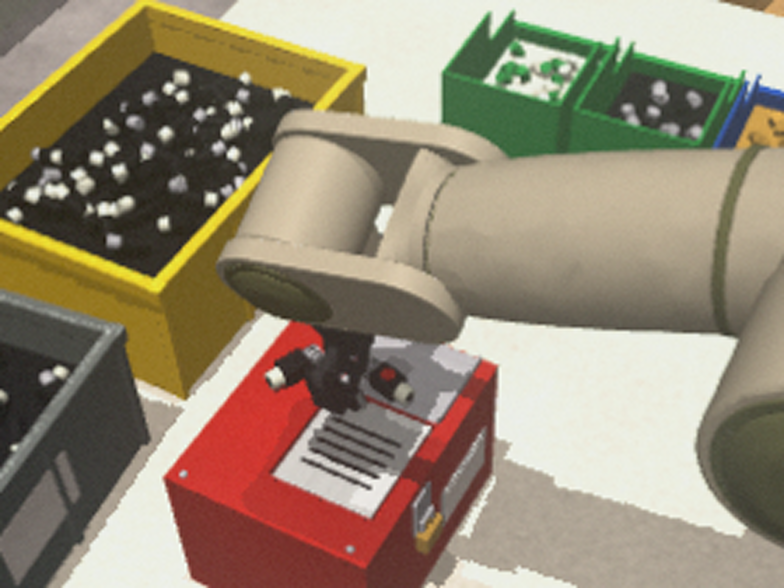

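View pics/w2.png

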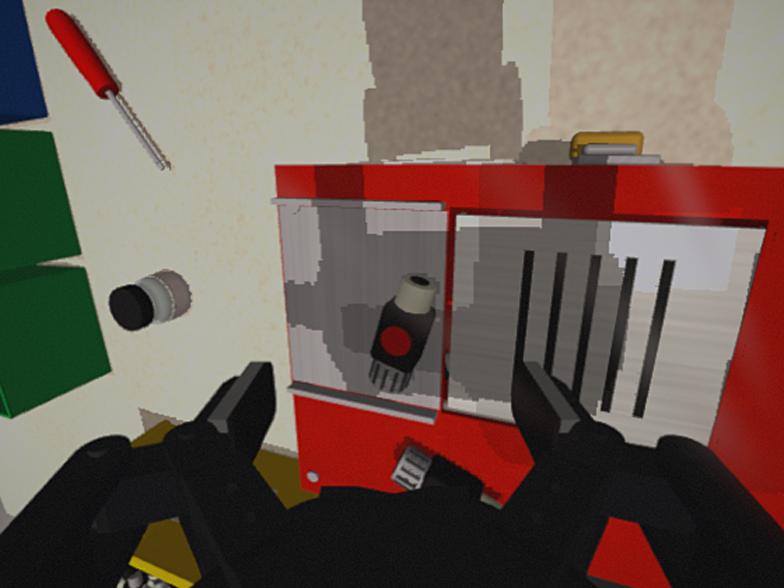

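Request:
move_arm(series=[[0, 0, 0, 0, 0.5, 1.35, 1], [0, 0, 0, 0, 1.0, 2.7, 1], [0, 0, 0, 0, 1.35, 3.65, 1], [0, 0, 0, 0, 1.65, 4.5, 1], [0, 0, 0, 0, 1.95, 5.3, 1]])

```text
time_s: 2.55
eef_pos: [597.3, 12.2, 154.0]
ee_rot: [-0.003, 0.024, 0.984, -0.176]
force: [0.1, 2.0, 2.8]
grip_width: 1.0
```

Run:
```python
from h import *
from rig import capture
import pickle
c=capture("wrist"); zoom(c,0,0,560,420,1.4,"pics/w3.png")
report(); T,R=tcp_for(-22,-80,169,.35); rel(T,R)
```

```text
t 2.6 pos [596.7  12.3 152.1] push in [-21.7 -80.5 179. ] flap in [-21.6  -0.7 149.6] flap out [-21.6  12.9 144.5] F [ 1.4  0.1 -0.4] grip 1.0 q [-0.03  0.58  1.35 -0.37  1.24 -1.42]
t 2.6 turn [-0.004 -0.    -0.   ] shift cm [0.03 0.4  0.91]
```

View pics/w3.png

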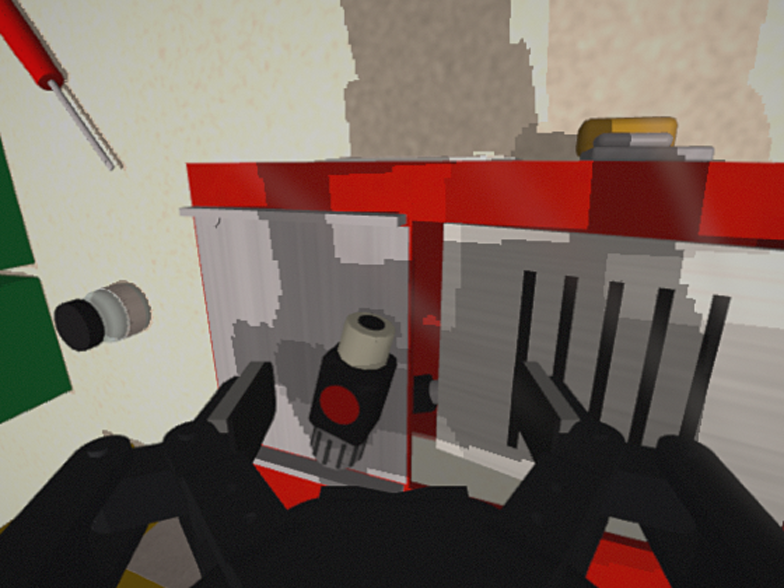

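Request:
move_arm(series=[[0, 0, 0, 0, 0.12, 0.3, 1], [0, 0, 0, 0, 0.24, 0.6, 1], [0, 0, 0, 0, 0.32, 0.8, 1], [0, 0, 0, 0, 0.32, 0.8, 1], [0, 0, 0, 0, 0.32, 0.8, 1]])

```text
time_s: 3.02
eef_pos: [596.9, 12.4, 143.8]
ee_rot: [-0.004, 0.023, 0.984, -0.176]
force: [0.1, 0.3, 1.5]
grip_width: 1.0
```

Run:
```python
from h import *
from rig import capture
import pickle
report()
c=capture("wrist"); zoom(c,0,0,560,420,1.4,"pics/w4.png")
c=capture("top"); zoom(c,200,135,310,230,7,"pics/t4.png")
c=capture("side"); zoom(c,150,140,330,280,4.4,"pics/s4.png")
report()
```

```text
t 3.02 pos [596.9  12.4 143.8] push in [-21.5 -80.3 170.7] flap in [-21.5  -0.6 141.2] flap out [-21.5  13.  136.2] F [0.1 0.3 1.5] grip 1.0 q [-0.03  0.59  1.36 -0.38  1.22 -1.41]
t 3.17 pos [596.9  12.4 143.8] push in [-21.6 -80.3 170.7] flap in [-21.5  -0.6 141.3] flap out [-21.5  13.  136.2] F [ 0.1 -0.9  2.8] grip 1.0 q [-0.03  0.59  1.36 -0.38  1.22 -1.41]
```

View pics/w4.png

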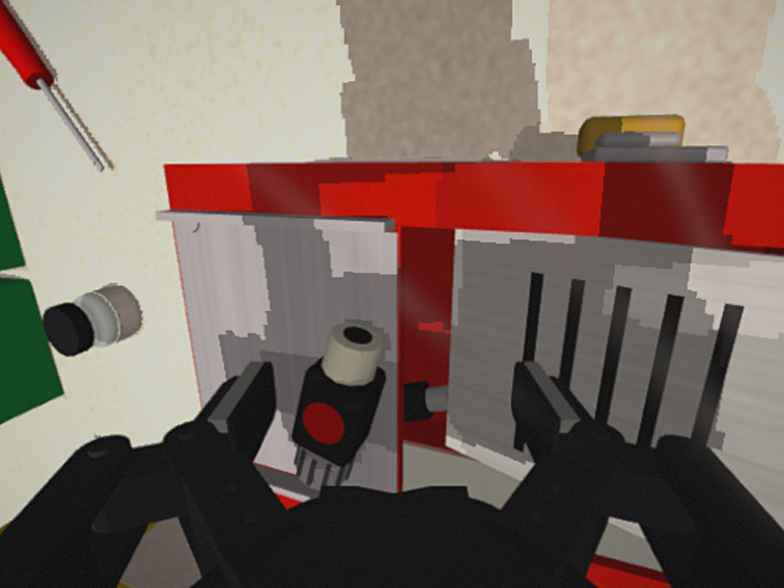

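View pics/s4.png

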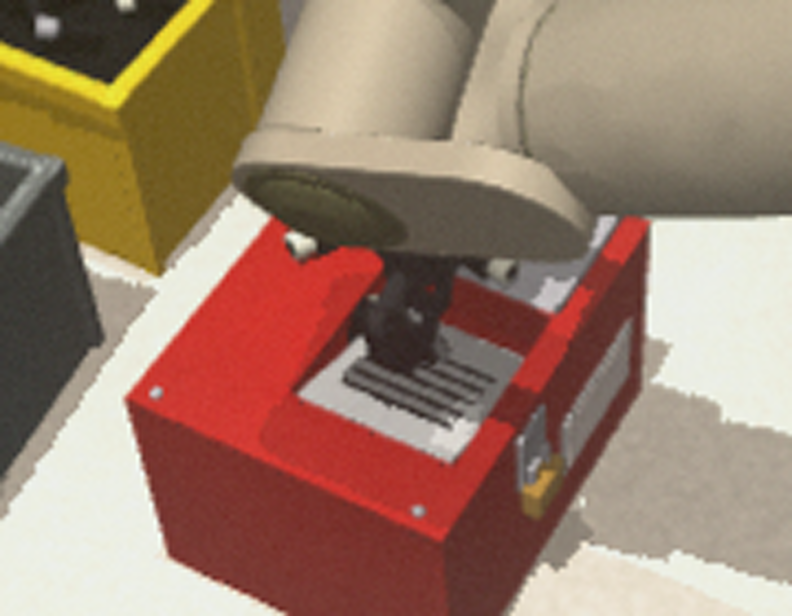

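Run:
```python
from h import *
from rig import capture
c=capture("wrist"); s,p,r=state()
uv=(np.array([(715,455),(660,437),(600,425),(545,362),(760,520)],float)+.5)/1.4-.5
q=cv2.undistortPoints(uv.reshape(-1,1,2),c["mtx"],c["dist"]).reshape(-1,2)
d=r.inv().apply(np.c_[q,np.ones(5)]@c["R"]); o=r.inv().apply(-c["R"].T@c["t"]-p)
for x0 in (11,0):
  X=o+d*((x0-o[0])/d[:,0])[:,None]; print(X.round(0)); print([w2b(p+r.apply(x)).round(0) for x in X])
```

```text
[[ 11.  76. -64.]
 [ 11.  67. -57.]
 [ 11.  54. -52.]
 [ 11.  53. -17.]
 [ 11.  71. -83.]]
[array([-33.,  48., 178.]), array([-33.,  38., 174.]), array([-33.,  24., 174.]), array([-33.,  10., 141.]), array([-33.,  50., 197.])]
[[  0.  89. -51.]
 [  0.  78. -43.]
 [  0.  64. -37.]
 [  0.  62.   5.]
 [  0.  83. -73.]]
[array([-22.,  56., 161.]), array([-22.,  43., 157.]), array([-22.,  27., 156.]), array([-22.,  11., 118.]), array([-22.,  58., 183.])]
```

Run:
```python
from h import *
report()
for y,t in((-76,.34),(-72,.335),(-68,.33),(-64,.325),(-60,.32)):
  T,R=tcp_for(-22,y,170.5,t); rel(T,R)
```

```text
t 3.22 pos [596.9  12.4 143.7] push in [-21.6 -80.3 170.7] flap in [-21.5  -0.6 141.2] flap out [-21.5  13.  136.2] F [-0.4  0.1  1. ] grip 1.0 q [-0.03  0.59  1.36 -0.38  1.22 -1.41]
t 3.22 turn [-0.014  0.    -0.   ] shift cm [ 0.04  0.43 -0.19]
t 3.22 turn [-0.019  0.    -0.   ] shift cm [ 0.04  0.81 -0.35]
t 3.22 turn [-0.024  0.    -0.   ] shift cm [ 0.04  1.19 -0.51]
t 3.22 turn [-0.029  0.    -0.   ] shift cm [ 0.05  1.57 -0.67]
t 3.22 turn [-0.034  0.    -0.   ] shift cm [ 0.05  1.95 -0.83]
```

Request:
move_arm(series=[[-0.014, 0, 0, 0, 0.43, -0.19, 1], [-0.019, 0, 0, 0, 0.81, -0.35, 1], [-0.024, 0, 0, 0, 1.19, -0.51, 1], [-0.029, 0, 0, 0, 1.57, -0.67, 1], [-0.034, 0, 0, 0, 1.95, -0.83, 1]])

```text
time_s: 3.63
eef_pos: [597.9, 33.8, 144.9]
ee_rot: [-0.004, 0.023, 0.987, -0.159]
force: [-0.3, -3.5, 1.9]
grip_width: 0.998
```

Run:
```python
from h import *
from rig import capture
c=capture("wrist"); zoom(c,0,0,560,420,1.4,"pics/w5.png")
report()
for y,t in((-57,.315),(-54,.31),(-51,.305),(-48,.30),(-46,.30)):
  T,R=tcp_for(-22,y,170.5,t); rel(T,R)
```

```text
t 3.68 pos [597.9  34.4 144.9] push in [-21.5 -59.2 170.6] flap in [-21.5  21.5 143.9] flap out [-21.5  35.3 139.4] F [ 0.5 -2.4  1.6] grip 1.0 q [-0.    0.59  1.35 -0.34  1.24 -1.41]
t 3.68 turn [-0.004  0.    -0.   ] shift cm [ 0.05  0.21 -0.08]
t 3.68 turn [-0.009  0.    -0.   ] shift cm [ 0.05  0.51 -0.19]
t 3.68 turn [-0.014  0.    -0.   ] shift cm [ 0.05  0.8  -0.31]
t 3.68 turn [-0.019  0.    -0.   ] shift cm [ 0.05  1.09 -0.42]
t 3.68 turn [-0.019  0.    -0.   ] shift cm [ 0.05  1.28 -0.49]
```

View pics/w5.png

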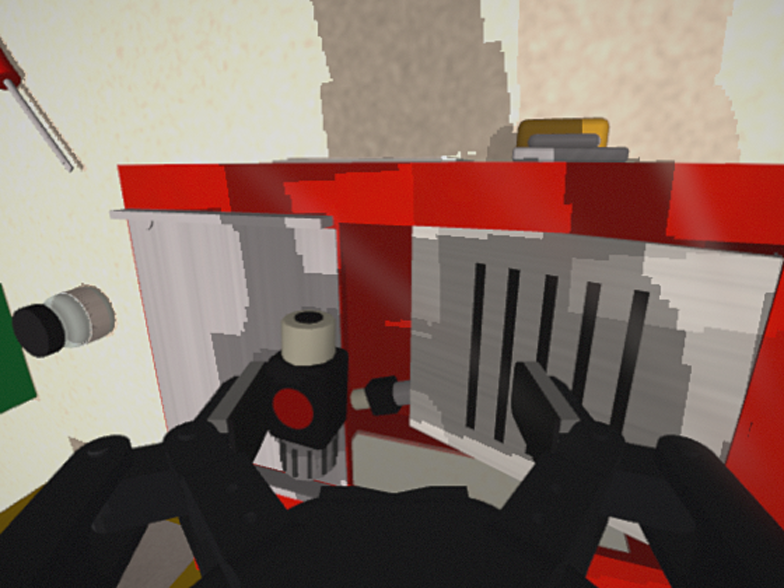

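Request:
move_arm(series=[[-0.004, 0, 0, 0, 0.21, -0.08, 1], [-0.009, 0, 0, 0, 0.51, -0.19, 1], [-0.014, 0, 0, 0, 0.8, -0.31, 1], [-0.019, 0, 0, 0, 1.09, -0.42, 1], [-0.019, 0, 0, 0, 1.28, -0.49, 1]])

```text
time_s: 4.1
eef_pos: [598.6, 48.2, 145.7]
ee_rot: [-0.003, 0.023, 0.988, -0.149]
force: [-0.5, -5.5, 2.1]
grip_width: 1.0
```

Run:
```python
from h import *
from rig import capture
c=capture("wrist"); zoom(c,0,0,560,420,1.4,"pics/w6.png")
report()
for y,t in((-43,.30),(-40,.30),(-37,.30)):
  T,R=tcp_for(-22,y,170.5,t); rel(T,R)
```

```text
t 4.15 pos [598.6  48.4 145.6] push in [-21.5 -45.6 170.6] flap in [-21.5  35.6 145.5] flap out [-21.5  49.4 141.2] F [ 0.1 -4.1  3.1] grip 1.0 q [ 0.01  0.59  1.34 -0.32  1.25 -1.4 ]
t 4.15 turn [-0.  0.  0.] shift cm [ 0.05  0.25 -0.07]
t 4.15 turn [-0.  0.  0.] shift cm [ 0.05  0.54 -0.16]
t 4.15 turn [-0.  0.  0.] shift cm [ 0.05  0.83 -0.25]
```

View pics/w6.png

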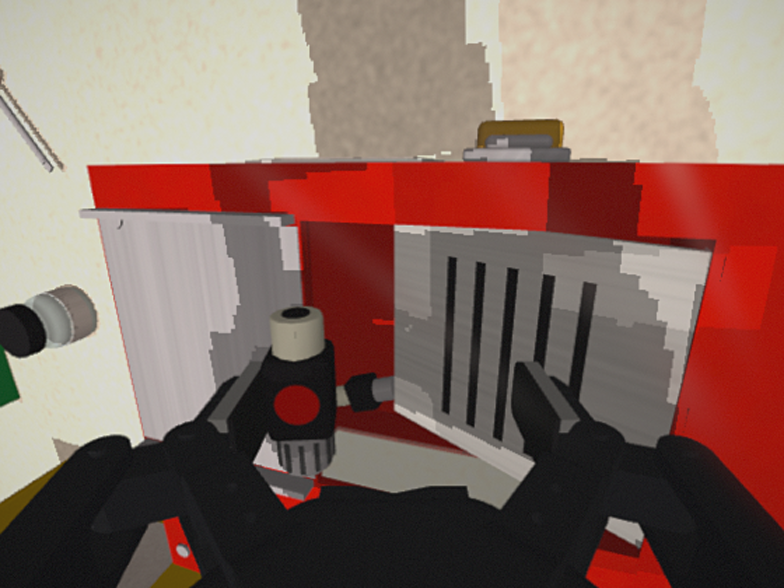

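Request:
move_arm(series=[[0, 0, 0, 0, 0.25, -0.07, 1], [0, 0, 0, 0, 0.5, -0.15, 1], [0, 0, 0, 0, 0.75, -0.22, 1], [0, 0, 0, 0, 0.75, -0.22, 1]])

```text
time_s: 4.48
eef_pos: [599.0, 56.4, 145.5]
ee_rot: [-0.003, 0.023, 0.988, -0.15]
force: [-1.5, -4.9, 4.1]
grip_width: 0.998
```

Run:
```python
from h import *
from rig import capture
c=capture("wrist"); zoom(c,0,0,560,420,1.4,"pics/w7.png")
report()
```

```text
t 4.53 pos [599.   56.3 145.6] push in [-21.5 -37.8 170.6] flap in [-21.5  43.4 145.4] flap out [-21.5  57.3 141.1] F [-1.3 -5.   4.5] grip 1.0 q [ 0.03  0.6   1.33 -0.32  1.25 -1.39]
```

View pics/w7.png

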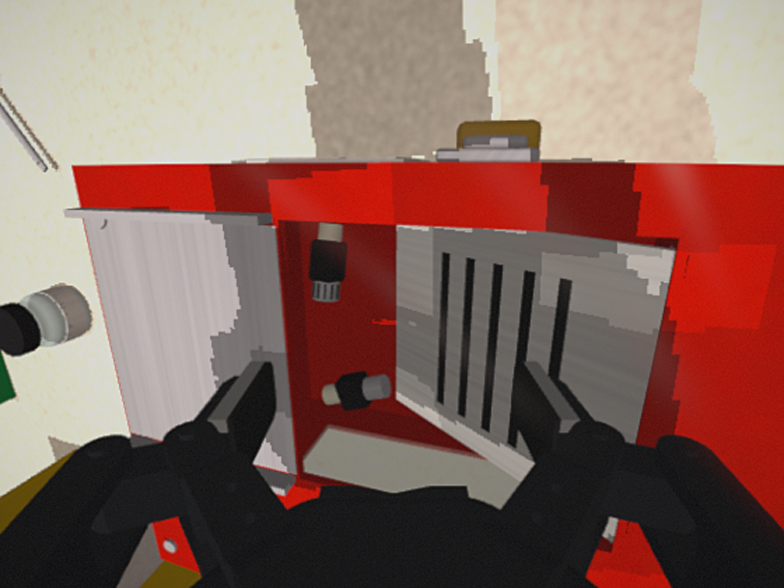

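Request:
move_arm(series=[[0, 0, 0, 0, 0, 0, 1], [0, 0, 0, 0, 0, 0, 1], [0, 0, 0, 0, -0.15, -0.5, 1], [0, 0, 0, 0, -0.35, -1.1, 1], [0, 0, 0, 0, -0.6, -1.8, 1]])

```text
time_s: 4.95
eef_pos: [598.8, 56.2, 164.7]
ee_rot: [-0.004, 0.023, 0.988, -0.15]
force: [-0.1, -2.2, 2.1]
grip_width: 1.002
```

Run:
```python
from h import *
from rig import capture
c=capture("wrist"); zoom(c,0,0,560,420,1.4,"pics/w8.png")
report()
```

```text
t 5.0 pos [599.4  56.3 166.5] push in [-21.1 -37.7 191.4] flap in [-21.1  43.5 166.3] flap out [-21.1  57.3 162.1] F [0.5 0.5 2.6] grip 1.0 q [ 0.03  0.58  1.31 -0.31  1.29 -1.41]
```

View pics/w8.png

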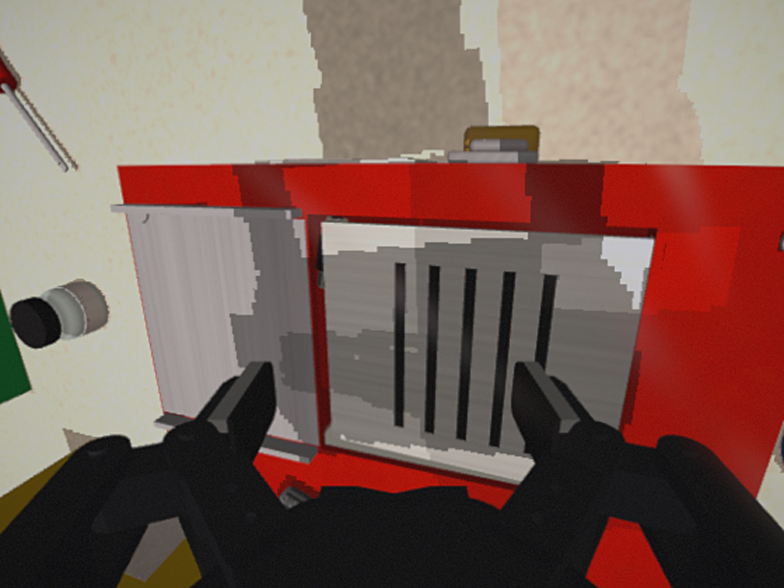

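The flap is nearly shut and the sill is empty. I'll keep withdrawing upward.

Request:
move_arm(series=[[0, 0, 0, 0, -0.5, -1.5, 1], [0, 0, 0, 0, -1, -3.2, 1], [0, 0, 0, 0, -1.8, -5.8, 1], [0, 0, 0, 0, -2.6, -8.4, 1], [0, 0, 0, 0, -3.4, -11, 1]])

```text
time_s: 5.42
eef_pos: [598.8, 57.3, 282.3]
ee_rot: [-0.003, 0.023, 0.989, -0.149]
force: [0.9, 0.3, 0.5]
grip_width: 1.0
```

Request:
move_arm(series=[[0, 0, 0, 2, -0.6, -2, 1], [0, 0, 0, 4, -0.6, -2, 1], [0, 0, 0, 6, -0.6, -2, 1], [0, 0, 0, 8, -0.6, -2, 1], [0, 0, 0, 8, -0.6, -2, 1]])

```text
time_s: 5.83
eef_pos: [516.5, 62.4, 303.5]
ee_rot: [-0.003, 0.022, 0.989, -0.148]
force: [-0.2, 0.6, -0.3]
grip_width: 0.998
```

Run:
```python
from h import *
from rig import capture
c=capture("wrist"); zoom(c,0,0,560,420,1.4,"pics/w9.png")
c=capture("top"); zoom(c,120,100,440,300,2.5,"pics/t9.png")
report()
```

```text
t 5.93 pos [518.8  61.7 303.2] push in [-101.8  -36.2  328.1] flap in [-102.    45.1  303.2] flap out [-102.   59.  299.] F [ 0.6 -0.1  0.9] grip 1.0 q [ 0.04  0.31  1.34 -0.3   1.51 -1.47]
```

View pics/w9.png

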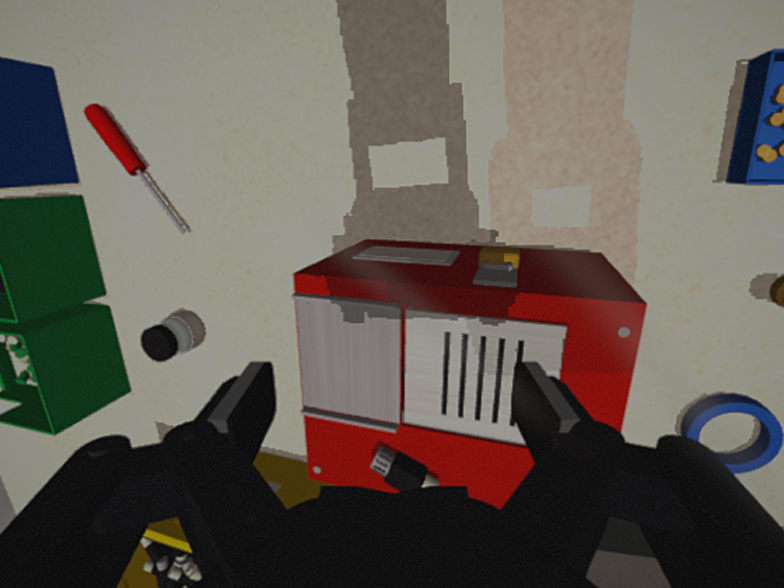

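View pics/t9.png

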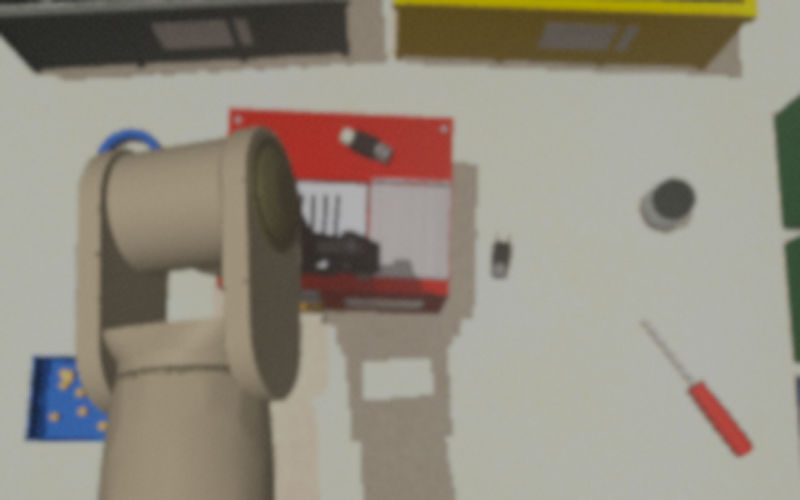

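The wrist view shows the flap level (405-565, 310-440) and the sill empty (300-400, 295-420). The top view shows both good connectors, at (365,145) and (500,257), still in place. I'll hand the job in.

Run:
```python
from rig import ctrl,job
print(job.finish_job(), ctrl.sense()["force"])
```

```text
the job is handed in; nothing more can be done
the job is handed in; nothing more can be done
```

The scrap connector is in the reject box, the flap is shut, and I handed the job in at about 6 s of the 32 s allowed. No verdict was reported.

I tilted the open gripper about 0.35 rad so that one finger pressed the flap down. The other finger pushed the connector squarely along the sill and over the edge. I then withdrew upward and let the flap close.

**Last checks:**
- **Connector:** with the flap still held open, the wrist picture showed a newly dropped connector on the box floor, next to one that was already there. Its red dot faced away, so I identified it by its having left the sill and not by the dot.
- **Flap and sill:** the final pictures show the flap level and the sill empty.
- **Other things:** both good connectors, the screwdriver and the jar look unmoved. The arm partly hid the tape and the tray in the last top view, and the gauge was only partly in the last wrist view. The arm never worked near any of them.
- **Forces:** the tool force readings I took stayed below about 7 N and were near zero at the end, with the arm clear of everything.

I did not measure the flap angle. From the fingertip positions I estimate about 0.4 rad at first and 0.7 to 0.8 rad when the connector dropped.

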